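Hold the set-screw collar on the rotator shaft's flat

ROBOT

A 6-joint arm with a two-finger parallel gripper is mounted at the origin on the work surface. World frame = base frame: x ahead of the robot, y to its left, z up, the work surface at z = 0. Lengths are in m, angles in rad, forces in N, time in s.
With the tool pointing down it reaches from about 0.4 to 0.825 m from the base axis. Payload 7 kg.
Tool frame: the origin (TCP) lies at the centre of the arm's flange, where the gripper is bolted on; the fingertips stand 178 mm ahead of it and the grasp point (between the pads) lies ahead of it (tcp_to_grasp is the z of the grasp point in the tool frame, in m); z points along the fingers, x is the direction in which the jaws open and shut, and the axes are right-handed (so a half turn about z gives the same grasp; the last joint's range is limited). The gripper opens to 88 mm and grips with 3 to 60 N. Pads are 19 mm wide; open, the fingers measure 130 mm over their backs; the gripper's body (78 mm by 193 mm) begins 47 mm behind the grasp point.
Start: joints at [0.288, 0.359, 0.012, 0, -1.224, -0.288], TCP at [0.675, -0, 0.405] pointing down, gripper open.
Joint ranges: [-3.07, 3.07], [-1.43, 2.12], [-1.02, 1.25], [-3.03, 1.67], [-3.05, -0], [-3.03, 3.03]. Speed limits (rad/s): [2.39, 2.39, 3.01, 3.14, 3.14, 3.14].

INTERFACE

Orientations are given as [roll, pitch, yaw] about the fixed x, y, z axes, in that order (R = Rz(yaw) Ry(pitch) Rx(roll)).
In Python, from station import get_state, grab_frame, job_done, tcp_to_grasp gives the robot as it stands.
- The arm moves only by the tool drive_tool, never from a script. Its argument "moves" is a list of rows, each a list of 7 numbers: the shift along the tool's x, y, z in mm, then the turn, a rotation vector about the tool's x, y, z in degrees, then the closure, from -1 (fully open) to 1 (shut), so that 0 is half open. In form: [[dx, dy, dz, ax, ay, az, claw], ...]. A call has 1 to 12 rows; each row is the pose to reach, as a shift and turn from the pose commanded when the call began, along the tool's axes at that moment; what a row does not reach only later rows make up. A row lasts 1/8 s, in which the tool goes at most 62.5 mm and 10.7 degrees, less where a joint would pass 70% of its speed; a pose out of reach is approached as far as the arm can. A call with a gripper value outside its range is refused whole. The fingers move at their own pace and stop on an object; "grip_force" is the grip in N (left out, the last holds). Time passes only in rows, so rows that repeat a pose let the fingers close. It gives the time, the measured TCP pose, the force and the opening at its end, in the units of the state.
- get_state(): the state, without advancing time (a new reading comes with each control period).
- grab_frame(name): name is "scene" or "side" or "wrist"; returns a dict with "img" (400x640x3 uint8, red, green, blue), "range_z" (400x640 float32, m along the optical axis (not along the pixel's ray), 0 where there is no reading), "fovy" (degrees; the focal length in pixels is half the picture's height over the tangent of half this angle, whatever the lens; pixels are square), "cx", "cy" (the principal point, pixels), "rvec" (rotation vector, rad) and "tvec" (3), from world to camera coordinates, as OpenCV has them. Camera axes: x right, y down, z forward; pixel columns grow to the right and rows downward; lengths in m; the calibration is good to about 2 mm. The wrist camera is an equidistant fisheye: a pixel r from the principal point sees the ray r / f radians off the axis. A picture is of the moment at which its call begins.
- job_done(): hands the job in, once; it reports no verdict.
The state is a dict: "t": time; "q": joint angles; "qd": joint speeds; "joint_efforts": joint torques, N m; "eef_pos": TCP position; "ee_rot": TCP orientation; "force": force on the tool from outside, world axes, zero at the start; "moment": the same for the moment, N m; "width": finger opening in m.
Only numpy, scipy, OpenCV 4.12 (cv2) and the standard library are available. Lean on these libraries where they do the work, as an engineer would, in place of code of your own. Each camera call takes 0.05 s, during which the arm holds its last target. There are 200 camera calls.

TASK

The tube rotator's upright drive shaft has stopped at an odd angle: turn it with the fingers until its flat faces the key guide on the same drive, and feel it by pinching the shaft across the flat, one finger on the flat. Then pick up the plastic collar that has the set-screw, gripping it gently, and slide it down over the shaft with the screw over the flat until the collar's top is flush with the shaft's end. Finish while holding it there, steady and level, still in the gripper, for a colleague to tighten the screw; leave everything else where it is.

Things in the scene. Friction and masses are not known exactly. Their poses are not given: they have to be found in the camera images.
- drive: Fixed white drive box of the tube rotator, 60 mm high. Origin on the work surface straight under the shaft's axis; the box reaches from x -115 to +85 mm and y +-60 mm in its frame, and may stand turned up to 0.4 rad. Its -x axis points from the shaft to the key guide. Black bearing cap 72 mm across round the shaft, up to 64 mm.
- key_guide (a point): Mouth of the key guide on the drive: a short level aluminium tube, 16 mm across, on a post 24 mm wide, 120 mm above the work surface, pointing at the shaft. It begins 79 mm from the shaft's axis and ends 109 mm from it; top at 128 mm. A hex key will come through it.
- shaft_end (a point): Centre of the upright steel shaft's top end, on its axis, 135 mm above the work surface. 30 mm diameter with one flat along the upper 55 mm, top edge bevelled 1.5 mm; below that a 40 mm round shoulder turns with it. It turns endlessly either way against about 0.06 N m of friction and stays where left.
- shaft_flat (a point): The shaft's flat: a face 24 mm wide, 9.5 mm from the shaft's axis, along the upper 55 mm. Pinched across it the shaft is 24.5 mm thick, elsewhere up to 30 mm. Origin on the face's centre line, 15 mm below the shaft's end. Its -x axis points straight out of the flat, z up. The flat faces the key guide when its -x axis is along the drive's -x axis.
- collar: Loose white plastic ring with a set-screw: 53 mm across, 30 mm high, bore 33 mm. Origin at the centre of its underside, z up. Two flats, 30 mm long, at y +-27 mm to grip by. The steel screw lies along -x, 15 mm up, its head out to 42 mm from the axis. 50 to 100 g. Cracks above about 75 N of grip (150 N summed over both fingers) or if pressed on the drive with over 40 N.
- screw_tip (a point): Inner tip of the collar's set-screw (8 mm thick), on the collar's -x axis 11 mm from its axis, 15 mm above its underside. It stands into the bore, so the collar passes down over the shaft only with the screw over the flat, with 1.5 mm play.
- spacer: Loose white plastic spacer ring of the same size as the collar but with no screw; not needed. Origin at the centre of its underside.
- slide_box: Loose grey box of slides, 85 x 100 x 32 mm high; origin at the centre of its underside.
- beaker: Loose glass beaker, 60 mm across, 75 mm high; origin at the centre of its underside.
- bottle: Loose white bottle, 52 mm across, 110 mm high; origin at the centre of its underside.
- screwdriver: Loose screwdriver with a black handle, 180 mm long, lying along its x axis, origin at mid-length on the surface.
- jar: Loose clear jar with an orange lid, 80 mm across, 100 mm high; origin at the centre of its underside.
- tip_box: Loose blue box, 80 x 120 x 50 mm high; origin at the centre of its underside.
Not all that is in view belongs to the job. Leave any orange, purple or turquoise look-alike of the collar alone.

How it is judged:
By the outcome, as a careful person would: the job done as asked, in the order asked, and still so for the second after the job is handed in, while the arm keeps its last pose, push and grip.
It also fails if it takes over 67 s, if anything falls off the work surface, if the arm or the gripper's body presses on something with over 40 N, if the wrist force passes 120 N, or if a joint passes its speed limit or range.

## Working session

There is one attempt and no reset: what is moved stays moved. The work goes in short steps, Python scripts to look and compute and a tool call to move; the robot and the scene stay as the last step left them, time stands still between calls to the robot, and variables do not carry over. Pictures are saved under pics/ and viewed, about 8 in all and at most 12, crops included, and the job is handed in when it is done.

Besides the shell and the picture viewer there is one more tool, called after ">>>" by a JSON object that holds its "name" and its "arguments". drive_tool: Moves the arm, as the interface text tells. Its arguments: {"type":"object","properties":{"moves":{"type":"array"},"grip_force":{"type":"number"}},"required":["moves"]}

```bash
mkdir -p pics
cat > h.py <<'E'
import numpy as np, cv2
from station import get_state, grab_frame, job_done, tcp_to_grasp
def save(n,f,box=None,s=1):
    im=f['img'][:,:,::-1]
    if box: im=im[box[1]:box[3],box[0]:box[2]]
    cv2.imwrite('pics/'+n,cv2.resize(im,None,fx=s,fy=s,interpolation=cv2.INTER_CUBIC))
def foc(f): return 200/np.tan(np.radians(f['fovy']/2))
def world(f,u,v,z=None,fish=False):
    """pixel->world: on plane z, or by range"""
    F=foc(f);R=cv2.Rodrigues(np.array(f['rvec'],float))[0];t=np.array(f['tvec'],float).ravel()
    u=np.asarray(u,float);v=np.asarray(v,float);x=u-f['cx'];y=v-f['cy']
    if fish:
        r=np.hypot(x,y)+1e-9;th=r/F;d=np.stack([x/r*np.tan(th),y/r*np.tan(th),np.ones_like(x)],-1)
    else: d=np.stack([x/F,y/F,np.ones_like(x)],-1)
    C=-R.T@t;D=d@R
    if z is None: return C+D*f['range_z'][v.astype(int),u.astype(int)][...,None]
    return C+D*((z-C[2])/D[...,2])[...,None]
E
python3 - <<'E'
from h import *
print(get_state(),tcp_to_grasp)
fs={n:grab_frame(n) for n in('scene','side','wrist')}
import pickle;pickle.dump(fs,open('f0.pkl','wb'))
for n,f in fs.items():
    R=cv2.Rodrigues(np.array(f['rvec'],float))[0];print(n,f['fovy'],f['cx'],f['cy'],-R.T@np.ravel(f['tvec']),R[2])
cv2.imwrite('pics/a.png',cv2.resize(np.vstack([fs['scene']['img'],fs['side']['img']])[:,:,::-1],None,fx=.74,fy=.74))
save('w.png',fs['wrist'])
E
```

```text
{'t': 0.0, 'q': array([ 2.88116848e-01,  3.59373749e-01,  1.10564655e-02, -3.68013547e-04,
       -1.22412582e+00, -2.88099364e-01]), 'qd': array([ 5.50118936e-04,  3.44095750e-04,  2.38451279e-04,  3.41017808e-04,
        2.33584541e-03, -8.96663512e-05]), 'joint_efforts': array([-8.00930356e-04, -5.82726967e+01,  2.93058443e+01,  6.99745238e+00,
        6.93249181e-03, -2.06530804e-04]), 'eef_pos': array([6.74793850e-01, 1.04298017e-05, 4.03726689e-01]), 'ee_rot': array([-3.14145641e+00, -1.67720671e-03,  3.14148470e+00]), 'force': array([-0.84858433, -0.50660865, -0.41620582]), 'moment': array([-0.0426535 , -0.04602709,  0.02615338]), 'width': 0.0877108174919626} 0.1593
scene 45.72312790492209 328.9867945687812 200.5960449766126 [ 1.46037453 -0.27095294  1.22447668] [-0.61154142  0.19687334 -0.76632759]
side 52.58691812579351 319.5526836281002 205.3585594220007 [0.34249566 0.83145953 0.77895022] [ 0.20711268 -0.75911336 -0.61713146]
wrist 65.70646984690485 324.77746794063495 199.8805367209973 [ 0.67460072 -0.07793452  0.38330393] [-0.00190833  0.29092332 -0.95674447]
```

View pics/a.png

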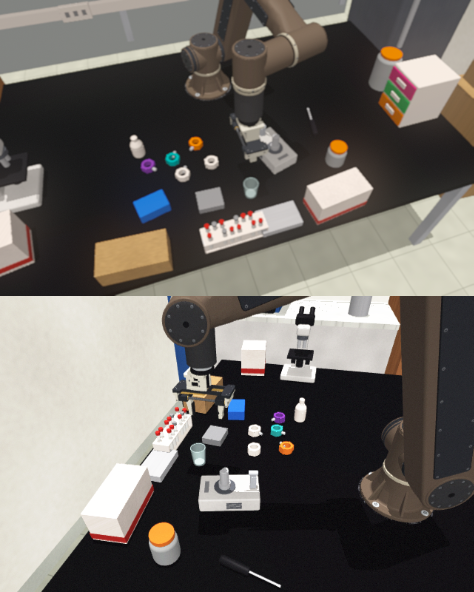

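View pics/w.png

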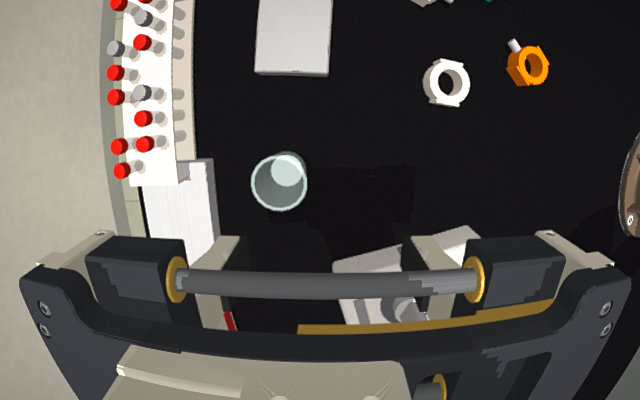

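The rings sit at about scene (246,235) and (285,219), and side (344,182) and (343,207). The drive is at about side (310,262). Next: enlarged crops to pick the collar and read the flat.

Run:
```python
from h import *
import pickle;fs=pickle.load(open('f0.pkl','rb'))
s,d=fs['scene'],fs['side']
A=cv2.resize(s['img'][170:260,170:310],(640,411),interpolation=3)[:, :]
def c(f,b,w,h): return cv2.resize(f['img'][b[1]:b[3],b[0]:b[2]],(w,h),interpolation=3)
im=np.vstack([np.hstack([c(s,(210,190,310,265),400,300),c(d,(320,160,410,228),400,300)]),
 np.hstack([c(d,(255,210,355,285),400,300),c(s,(310,150,410,225),400,300)])])
cv2.imwrite('pics/b.png',im[:,:,::-1])
# white blobs on the table
for n in('scene','side'):
    f=fs[n];H=cv2.cvtColor(f['img'],cv2.COLOR_RGB2HSV);m=((H[...,1]<60)&(H[...,2]>110)).astype(np.uint8)
    k,L,S,C=cv2.connectedComponentsWithStats(m)
    for i in range(1,k):
        if 60<S[i,4]<6000:
            v,u=np.where(L==i);P=world(f,u,v);ok=f['range_z'][v,u]>0
            P=P[ok]
            if len(P) and P[:,0].max()<1.1 and abs(P[:,1]).max()<.8: print(n,S[i],P.mean(0).round(3),P.min(0).round(3),P.max(0).round(3))
```

```text
scene [375  44  29  44 272] [0.659 0.135 0.636] [0.591 0.113 0.58 ] [0.689 0.151 0.658]
scene [263  91  34  13 135] [ 0.059 -0.008  0.121] [ 0.025 -0.067  0.104] [0.075 0.06  0.134]
scene [313 104  46  25 408] [ 0.709 -0.015  0.548] [ 0.084 -0.053 -0.006] [0.728 0.295 0.575]
scene [536 105  13  15 105] [0.505 0.776 0.211] [0.469 0.77  0.195] [0.536 0.783 0.222]
scene [527 122  14  17 118] [0.502 0.777 0.129] [0.465 0.772 0.104] [0.535 0.785 0.145]
scene [521 140  11  14  72] [0.502 0.776 0.05 ] [0.472 0.771 0.034] [0.532 0.783 0.06 ]
scene [ 319  160   83   75 2633] [0.63  0.106 0.151] [ 0.327 -0.042 -0.011] [0.774 0.259 0.399]
scene [175 182  21  32 467] [ 0.375 -0.411  0.055] [ 0.241 -0.449 -0.004] [ 0.4   -0.386  0.117]
scene [441 199  28  27 432] [0.698 0.384 0.049] [ 0.645  0.358 -0.007] [0.716 0.481 0.088]
scene [275 210  21  19 313] [ 0.526 -0.118  0.018] [ 0.47  -0.148 -0.005] [ 0.559 -0.082  0.038]
scene [236 224  21  22 343] [ 0.551 -0.25   0.018] [ 0.495 -0.283 -0.007] [ 0.58  -0.217  0.039]
scene [ 411  225   94   73 4069] [0.881 0.289 0.102] [ 0.73   0.181 -0.005] [0.936
[... 793 characters left out ...]
.712 -0.155  0.028] [ 0.668 -0.264  0.   ] [ 0.77  -0.113  0.038]
side [335 197  17  20 290] [ 0.527 -0.113  0.02 ] [ 0.502 -0.185 -0.002] [ 0.562 -0.084  0.033]
side [257 199  21  31 518] [0.722 0.004 0.05 ] [ 0.695 -0.115  0.001] [0.796 0.031 0.078]
side [517 221  37  36 220] [0.046 0.046 0.122] [ 0.004 -0.027  0.113] [0.073 0.118 0.163]
side [ 268  232   84   59 3860] [0.547 0.176 0.059] [ 0.445 -0.012 -0.002] [0.665 0.24  0.137]
side [502 277  11   9  70] [0.076 0.074 0.016] [0.064 0.059 0.011] [0.087 0.085 0.02 ]
side [201 320  42  44 977] [0.658 0.43  0.05 ] [0.635 0.378 0.002] [0.711 0.446 0.084]
side [336 371  44  23 169] [0.385 0.417 0.014] [ 0.341  0.395 -0.002] [0.429 0.43  0.019]
```

View pics/b.png

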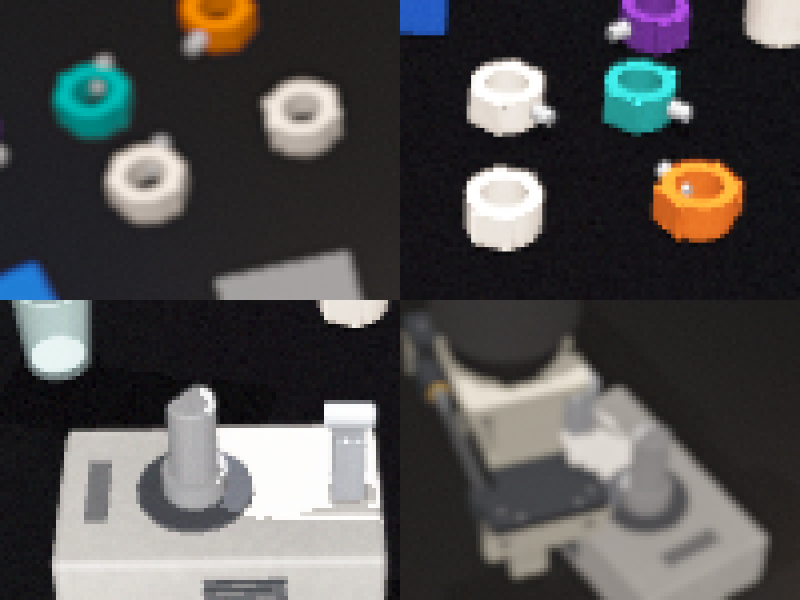

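Of the two plain white rings, scene (246,235) = side (345,182) has a steel screw sticking out. That makes it the collar, at about (0.553,-0.25). The other, at scene (285,219), has no screw, so it's the spacer. The orange, purple and teal ones are look-alikes. Next I'll locate the drive.

Run:
```python
from h import *
import pickle;fs=pickle.load(open('f0.pkl','rb'))
f=fs['side'];v,u=np.mgrid[225:300,255:365];u=u.ravel();v=v.ravel()
P=world(f,u,v);z=P[:,2];c=f['img'][v,u].astype(int)
top=P[(z>.052)&(z<.067)];r=cv2.minAreaRect((top[:,:2]*1000).astype(np.float32));print('top',r,cv2.boxPoints(r).round(0).tolist())
for lo,hi in((.09,.122),(.122,.129),(.129,.14)):
    m=(z>lo)&(z<hi);Q=P[m]
    k=Q[:,0]>.5
    for q in(Q[k],Q[~k]):
        if len(q):print(lo,len(q),q.mean(0).round(4),q.min(0).round(3),q.max(0).round(3))
# collar circle + screw from both views
for n,b in(('scene',(228,215,268,252)),('side',(328,168,362,196))):
    f=fs[n];v,u=np.mgrid[b[1]:b[3],b[0]:b[2]];u=u.ravel();v=v.ravel();g=f['img'][v,u].min(1)>90
    P=world(f,u,v,.030)[g]; Z=world(f,u,v)[g];t=abs(Z[:,2]-.03)<.004
    rr=cv2.minEnclosingCircle((P[t][:,:2]*1000).astype(np.float32));print(n,'ring',rr)
    C=np.array(rr[0])/1000; Q=world(f,u,v,.015)[g];d=np.hypot(*(Q[:,:2]-C).T);a=(d>.034)
    print(np.c_[Z[(abs(Z[:,2]-.015)<.008)]][:0]); print('far',[(p*1000).round().tolist() for p in Z[g[g]][np.hypot(*(Z[:,:2]-C).T)>.030]][:12])
```

```text
top ((554.8612060546875, 156.38729858398438), (199.76080322265625, 121.50637817382812), 15.70878791809082) [[442.0, 188.0], [475.0, 71.0], [667.0, 125.0], [635.0, 242.0]]
0.09 117 [0.5663 0.1701 0.1061] [0.554 0.156 0.09 ] [0.582 0.177 0.121]
0.09 101 [0.4773 0.1429 0.1071] [0.464 0.133 0.09 ] [0.491 0.15  0.122]
0.122 25 [0.5659 0.1702 0.1254] [0.555 0.16  0.122] [0.579 0.175 0.129]
0.122 57 [0.4774 0.1373 0.1263] [0.464 0.127 0.123] [0.492 0.146 0.129]
0.129 92 [0.5673 0.1629 0.1344] [0.554 0.145 0.129] [0.583 0.174 0.137]
0.129 6 [0.4835 0.1372 0.1295] [0.476 0.134 0.129] [0.493 0.14  0.13 ]
scene ring ((553.4163818359375, -249.81494140625), 29.455760955810547)
[]
far [[496.0, -229.0, 2.0], [510.0, -237.0, 18.0], [514.0, -234.0, 22.0], [514.0, -231.0, 20.0], [497.0, -227.0, -3.0], [495.0, -240.0, -6.0], [515.0, -237.0, 19.0], [518.0, -234.0, 21.0], [521.0, -232.0, 24.0], [518.0, -228.0, 20.0], [503.0, -225.0, -1.0], [500.0, -253.0, 1.0]]
side ring ((553.080810546875, -243.74484252929688), 30.204059600830078)
[]
far [[571.0, -320.0, 1.0], [567.0, -321.0, 1.0], [565.0, -328.0, -3.0], [561.0, -324.0, 0.0], [583.0, -311.0, 1.0], [579.0, -309.0, 3.0], [576.0, -312.0, 1.0], [558.0, -275.0, 28.0], [555.0, -274.0, 29.0], [552.0, -280.0, 26.0], [556.0, -317.0, 2.0], [554.0, -323.0, -2.0]]
```

>>> {"name": "drive_tool", "arguments": {"moves": [[25,55,10,0,0,0,-1],[50,110,20,0,0,0,-1],[75,165,30,0,0,0,-1],[95,215,40,0,0,0,-1],[106,240,44,0,0,0,-1],[106,240,44,0,0,0,-1],[106,240,44,0,0,0,-1]]}}

```text
t: 1.02
eef_pos: [0.5691, 0.2398, 0.3606]
ee_rot: [-3.141, -0.0, -3.141]
force: [0.7, 0.1, -0.3]
width: 0.0878
```

Run:
```python
from h import *
f=grab_frame('wrist');import pickle;pickle.dump(f,open('f1.pkl','wb'))
save('c.png',f,(180,0,540,230),2.2)
v,u=np.mgrid[0:230,180:540];u=u.ravel();v=v.ravel();Z=world(f,u,v,fish=True)
r=f['range_z'][v,u];print(r.max())
m=(abs(Z[:,2]-.135)<.004)&(r>0)&(np.hypot(Z[:,0]-.569,Z[:,1]-.161)<.03);P=world(f,u[m],v[m],.135,True)
print(m.sum(),P.mean(0),u[m].mean(),v[m].mean())
h=cv2.convexHull((P[:,:2]*1e4).astype(np.float32))[:,0]/1e4;print(h.round(4).tolist())
```

```text
0.36978295
1367 [0.56626502 0.15978346 0.135     ] 328.6005852231163 105.42794440380395
[[0.5809999704360962, 0.16539999842643738], [0.5803999900817871, 0.16680000722408295], [0.5796999931335449, 0.16740000247955322], [0.5784000158309937, 0.1687999963760376], [0.5777999758720398, 0.16940000653266907], [0.5770999789237976, 0.17010000348091125], [0.5764999985694885, 0.17080000042915344], [0.5758000016212463, 0.17139999568462372], [0.5724999904632568, 0.1728000044822693], [0.5685999989509583, 0.17409999668598175], [0.5679000020027161, 0.17409999668598175], [0.567300021648407, 0.17409999668598175], [0.5633000135421753, 0.1728000044822693], [0.5613999962806702, 0.1720999926328659], [0.5601000189781189, 0.17139999568462372], [0.5587999820709229, 0.17069999873638153], [0.5561000108718872, 0.16869999468326569], [0.5548999905586243, 0.16609999537467957], [0.5541999936103821, 0.1647000014781952], [0.553600013256073, 0.16210000216960907], [0.553600013256073, 0.15479999780654907], [0.5543000102043152, 0.15279999375343323], [0.5548999905586243, 0.15150000154972076], [0.5569000244140625, 0.14880000054836273], [0.5582000017166138, 0.14749999344348907], [0.5620999932289124, 0.14560000598430634], [0.5647000074386597, 0.14489999413490295], [0.5698999762535095, 0.14489999413490295], [0.5724999904632568, 0.147599995136261], [0.5763999819755554, 0.15489999949932098], [0.5803999900817871, 0.16279999911785126]]
```

View pics/c.png

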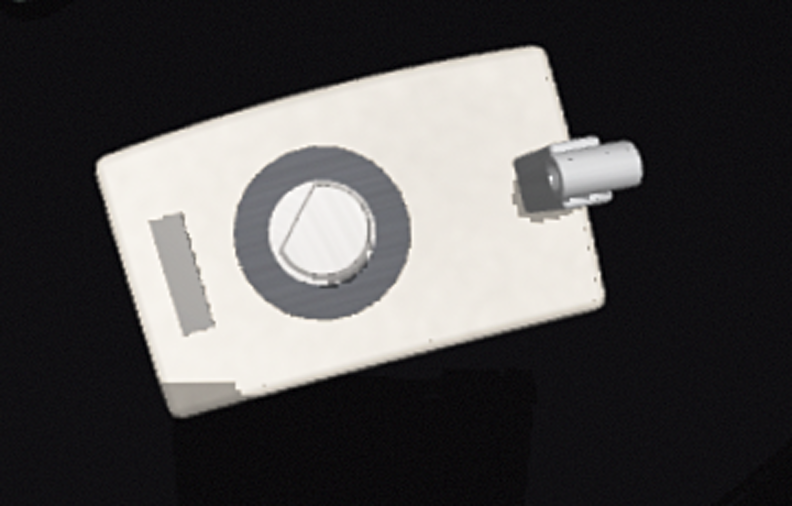

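The picture shows the cap ring and the shaft top at about image (327,230) in the crop. The flat is on the upper-left, facing about -28° in world terms, and the guide tube is on the right at (600,168). Next I'll refine the centre and yaw.

Run:
```python
from h import *
import pickle;f=pickle.load(open('f1.pkl','rb'))
v,u=np.mgrid[0:230,180:540];u=u.ravel();v=v.ravel();Z=world(f,u,v,fish=True);r=f['range_z'][v,u]
m=(abs(Z[:,2]-.06)<.004)&(r>0);P=world(f,u[m],v[m],.06,True);b=cv2.minAreaRect((P[:,:2]*1e3).astype(np.float32));print(b)
# cap outer edge: grey at z=.064
g=f['img'][v,u].mean(1);m=(g<140)&(g>50)&(r>0)&(abs(Z[:,2]-.064)<.005)&(np.hypot(Z[:,0]-.568,Z[:,1]-.16)<.045)
P=world(f,u[m],v[m],.064,True);print('cap',cv2.minEnclosingCircle((P[:,:2]*1e3).astype(np.float32)),cv2.fitEllipse(cv2.convexHull((P[:,:2]*1e3).astype(np.float32))))
# shaft top arc
m=(abs(Z[:,2]-.135)<.004)&(r>0)&(np.hypot(Z[:,0]-.569,Z[:,1]-.161)<.03);P=world(f,u[m],v[m],.135,True)
h=cv2.convexHull((P[:,:2]*1e3).astype(np.float32))[:,0]
n=np.array([np.cos(np.radians(-28.4)),np.sin(np.radians(-28.4))]);a=h[(h-[568,160])@n<7]
A=np.c_[2*a,np.ones(len(a))];s=np.linalg.lstsq(A,(a**2).sum(1),rcond=None)[0];print('arc',s[:2],np.sqrt(s[2]+s[0]**2+s[1]**2),'flat dist',((h-s[:2])@n).max())
m=(Z[:,2]>.118)&(r>0)&(np.hypot(Z[:,0]-.48,Z[:,1]-.135)<.035);P=Z[m];print('tube',P.mean(0),cv2.minAreaRect((P[:,:2]*1e3).astype(np.float32)),cv2.fitLine((P[P[:,2]>.124][:,:2]*1e3).astype(np.float32),2,0,.1,.1).ravel())
s=get_state();print(s['q'],s['ee_rot'])
```

```text
((553.5909423828125, 155.43377685546875), (195.87313842773438, 117.2803955078125), 15.311452865600586)
cap ((567.6574096679688, 159.51466369628906), 35.450096130371094) ((567.6572265625, 159.1024932861328), (69.73421478271484, 70.53070068359375), 84.08782958984375)
arc [567.62263491 159.09210011] 14.671639662574341 flat dist 9.780612250250387
tube [0.47844955 0.13452076 0.12535968] ((477.0596008300781, 134.13247680664062), (31.149824142456055, 16.529298782348633), 15.178497314453125) [9.6090072e-01 2.7689320e-01 4.7813934e+02 1.3426828e+02]
[ 7.13937314e-01  2.96084311e-01 -1.82686051e-01  6.95668228e-05
 -1.09207294e+00 -7.14471055e-01] [-3.14151523e+00  4.96745807e-06  3.14109096e+00]
```

>>> {"name": "drive_tool", "arguments": {"moves": [[0,-20,0,0,0,-10.6,-1],[0,-40,0,0,0,-21.2,-1],[1,-60,0,0,0,-31.8,-1],[1.3,-80.5,0,0,0,-42.4,-1],[1.3,-80.5,0,0,0,-53,-1],[1.3,-80.5,0,0,0,-63.6,-1],[1.3,-80.5,0,0,0,-74.2,-1],[1.3,-80.5,0,0,0,-84.8,-1],[1.3,-80.5,0,0,0,-95.4,-1],[1.3,-80.5,0,0,0,-106,-1],[1.3,-80.5,0,0,0,-116.6,-1],[1.3,-80.5,0,0,0,-127,-1]]}}

```text
t: 2.58
eef_pos: [0.568, 0.1582, 0.3608]
ee_rot: [-3.141, -0.0, -0.921]
force: [-0.1, 0.3, 0.7]
width: 0.0876
```

>>> {"name": "drive_tool", "arguments": {"moves": [[0,0,0,0,0,-10.5,-1],[0,0,0,0,0,-20.5,-1],[0,0,0,0,0,-24.6,-1],[0,0,0,0,0,-24.6,-1]]}}

```text
t: 3.08
eef_pos: [0.568, 0.1584, 0.3608]
ee_rot: [-3.141, -0.0, -0.498]
force: [0.6, 0.4, 0.2]
width: 0.0878
```

```bash
python3 -c "
from h import *
s=get_state();print(s['q'],s['ee_rot'],s['eef_pos'])"
```

```text
[ 6.03326452e-01  2.51755652e-01 -2.44372913e-01  1.91840571e-05
 -1.07448099e+00  2.04037281e+00] [-3.14143373e+00 -9.95613447e-05 -4.97884268e-01] [0.56798783 0.15843565 0.36081281]
```

>>> {"name": "drive_tool", "arguments": {"moves": [[-3.3,-0.7,30,0,0,0,-1],[-3.3,-0.7,60,0,0,0,-1],[-3.3,-0.7,86,0,0,0,-0.6],[-3.3,-0.7,86,0,0,0,0],[-3.3,-0.7,86,0,0,0,0.3],[-3.3,-0.7,86,0,0,0,1],[-3.3,-0.7,86,0,0,0,1],[-3.3,-0.7,86,0,0,0,1],[-3.3,-0.7,86,0,0,0,1]], "grip_force": 20}}

```text
t: 4.2
eef_pos: [0.5661, 0.1611, 0.275]
ee_rot: [-3.141, -0.003, -0.495]
force: [8.6, -7.0, -4.2]
width: 0.0243
```

>>> {"name": "drive_tool", "arguments": {"moves": [[0.85,-0.5,0,0,0,10.5,1],[0.98,-1,0,0,0,21,1],[1.2,-1.45,0,0,0,31.5,1],[1.5,-1.85,0,0,0,42,1],[1.9,-2.2,0,0,0,52.5,1],[2.3,-2.45,0,0,0,63,1],[2.8,-2.65,0,0,0,73.5,1],[3.25,-2.75,0,0,0,84,1],[3.75,-2.75,0,0,0,94.5,1],[4.25,-2.65,0,0,0,105,1],[4.75,-2.5,0,0,0,115.5,1],[5.15,-2.2,0,0,0,126,1]]}}

```text
t: 5.7
eef_pos: [0.5712, 0.1588, 0.275]
ee_rot: [-3.138, -0.002, -2.701]
force: [4.5, -14.9, 2.7]
width: 0.0242
```

>>> {"name": "drive_tool", "arguments": {"moves": [[0.3,-0.8,0,0,0,5,1],[0.55,-1.55,0,0,0,10,1],[0.55,-1.55,0,0,0,10,1],[0.55,-1.55,0,0,0,10,1]]}}

```text
t: 6.2
eef_pos: [0.5711, 0.1579, 0.275]
ee_rot: [-3.139, -0.001, -2.87]
force: [2.8, -9.1, 1.7]
width: 0.0239
```

>>> {"name": "drive_tool", "arguments": {"moves": [[0,0,0,0,0,0,0],[0,0,0,0,0,0,-0.5],[0,0,0,0,0,0,-1],[0,0,-40,0,0,0,-1],[0,0,-80,0,0,0,-1],[0,60,-80,0,0,0,-1],[0,78,-80,0,0,0,-1],[0,78,-80,0,0,0,-1]]}}

```text
t: 7.2
eef_pos: [0.5494, 0.2359, 0.3544]
ee_rot: [-3.142, -0.0, -2.867]
force: [-0.1, -0.3, -0.2]
width: 0.0874
```

Run:
```python
from h import *
f=grab_frame('wrist');save('d.png',f)
v,u=np.mgrid[0:400,0:640];u=u.ravel();v=v.ravel();Z=world(f,u,v,fish=True);r=f['range_z'][v,u]
m=(abs(Z[:,2]-.135)<.004)&(r>0)&(np.hypot(Z[:,0]-.569,Z[:,1]-.161)<.03);P=world(f,u[m],v[m],.135,True)
print(m.sum(),u[m].mean(),v[m].mean())
if m.sum():
 h=cv2.convexHull((P[:,:2]*1e3).astype(np.float32))[:,0]
 d=np.linalg.norm(np.roll(h,-1,0)-h,axis=1);n=(np.roll(h,-1,0)-h)
 for i in np.argsort(d)[-4:]:print(d[i],np.degrees(np.arctan2(n[i][1],n[i][0])),h[i])
m=(Z[:,2]>.118)&(r>0)&(np.hypot(Z[:,0]-.48,Z[:,1]-.135)<.035);P=Z[m]
if len(P):print('tube',P.mean(0),cv2.minAreaRect((P[:,:2]*1e3).astype(np.float32)))
print(get_state())
```

```text
1455 326.6082474226804 106.92027491408935
4.566743 49.77405 [577.7854 147.9906]
6.0230927 73.90849 [581.16986 152.26384]
7.0812745 -73.822334 [555.87286 167.1441 ]
16.100685 -71.71011 [557.8458  160.34323]
tube [0.47833272 0.13445007 0.12548472] ((477.0805969238281, 134.04763793945312), (31.46516990661621, 15.41818618774414), 15.729227066040039)
{'t': 7.25, 'q': array([ 7.30813022e-01,  2.70220603e-01, -2.34854169e-01, -6.71882368e-05,
       -1.06651152e+00, -4.57041838e-01]), 'qd': array([-0.0214866 ,  0.00030767, -0.0040117 ,  0.00033617, -0.00319474,
        0.00312007]), 'joint_efforts': array([ 8.59383401e-01, -4.93943810e+01,  2.75668520e+01,  6.51907414e+00,
        3.71646218e-02, -9.15498775e-02]), 'eef_pos': array([0.54958243, 0.2350751 , 0.35429348]), 'ee_rot': array([-3.14129681e+00, -7.34830405e-04, -2.86785407e+00]), 'force': array([-0.22005988, -0.05768885, -0.60477122]), 'moment': array([-0.04360575,  0.0058015 ,  0.02015176]), 'width': 0.08776784728932065}
```

View pics/d.png

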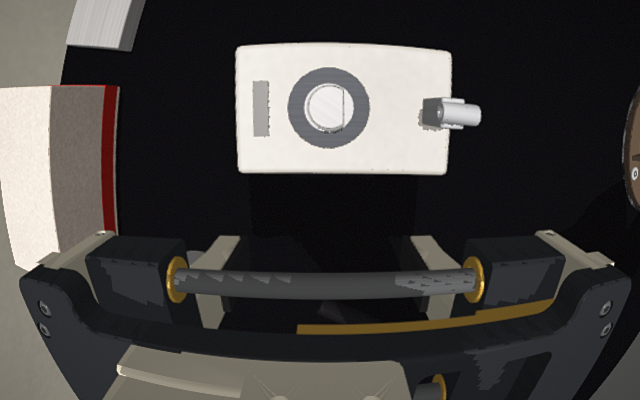

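The flat's chord now faces the guide tube: shaft at (327,107), flat edge at x≈344 on the guide side. The pinch width of 24 mm confirms it. Next, the collar.

>>> {"name": "drive_tool", "arguments": {"moves": [[20,-45,0,0,0,-7,-1],[43,-95,0,0,0,-14,-1],[66,-145,0,0,0,-21,-1],[89,-195,0,0,0,-28,-1],[112,-245,0,0,0,-35,-1],[135,-295,10,0,0,-42,-1],[158,-345,30,0,0,-49,-1],[180,-395,54,0,0,-56,-1],[192,-423,54,0,0,-56,-1],[192,-423,54,0,0,-56,-1],[192,-423,54,0,0,-56,-1]]}}

```text
t: 8.62
eef_pos: [0.4783, -0.2248, 0.3005]
ee_rot: [3.141, -0.0, -1.893]
force: [-0.2, 0.3, 0.1]
width: 0.0876
```

Run:
```python
from h import *
f=grab_frame('wrist');import pickle;pickle.dump(f,open('f2.pkl','wb'));save('e.png',f)
s=get_state();print(s['eef_pos'],s['ee_rot'],s['q'])
v,u=np.mgrid[0:260,0:640];u=u.ravel();v=v.ravel();Z=world(f,u,v,fish=True);r=f['range_z'][v,u]
C=np.array([.5532,-.247]);H=cv2.cvtColor(f['img'],cv2.COLOR_RGB2HSV)[v,u]
for _ in range(3):
    m=(abs(Z[:,2]-.030)<.004)&(r>0)&(np.hypot(*(Z[:,:2]-C).T)<.034)&(H[:,2]>120);P=world(f,u[m],v[m],.030,True)[:,:2]
    rc=cv2.minAreaRect((P*1e3).astype(np.float32));C=np.array(cv2.minEnclosingCircle((P*1e3).astype(np.float32))[0])/1e3
print(m.sum(),rc,C,u[m].mean(),v[m].mean())
d=np.hypot(*(Z[:,:2]-C).T);m=(d>.030)&(d<.047)&(Z[:,2]>.009)&(Z[:,2]<.024)&(r>0)
print('screw',m.sum(),Z[m].mean(0),np.degrees(np.arctan2(*(Z[m].mean(0)[:2]-C)[::-1])))
# inner hole
m=(d<.022)&(Z[:,2]<.012)&(r>0);print('hole',Z[m].mean(0))
```

```text
[ 0.47855067 -0.22434383  0.30070919] [-3.14158352e+00  7.35616109e-05 -1.89222382e+00] [-6.70311510e-02  2.13837093e-01 -4.51069293e-01 -8.75473997e-05
 -9.05862593e-01  1.31645401e+00]
2213 ((551.3565063476562, -247.5694580078125), (54.03886032104492, 51.75114059448242), 63.77774429321289) [ 0.55187714 -0.24786893] 323.8712155445097 110.47311342069588
screw 219 [ 0.51958268 -0.23204581  0.01934517] 153.89681996049325
hole [ 5.51885687e-01 -2.47841819e-01 -9.24655754e-05]
```

View pics/e.png

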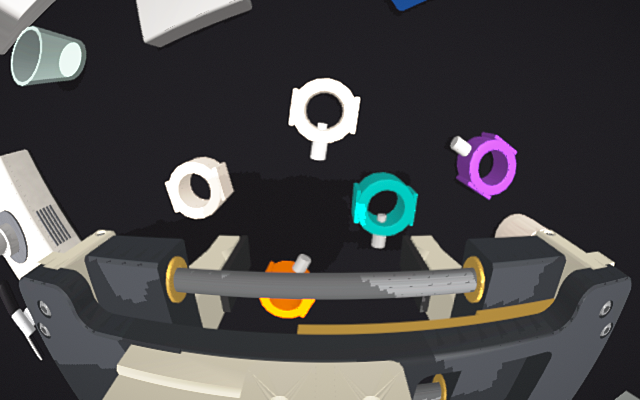

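The plain white ring at (324,110) has the steel screw, whose head is at (319,150), so this is the collar. The spacer is at (198,188). I'll grasp it there, turned by about 7.8°.

>>> {"name": "drive_tool", "arguments": {"moves": [[0,-50,0,0,0,4,-1],[-0.8,-77,20,0,0,7.8,-1],[-0.8,-77,60,0,0,7.8,-1],[-0.8,-77,95,0,0,7.8,-1],[-0.8,-77,116,0,0,7.8,-1],[-0.8,-77,116,0,0,7.8,-0.5],[-0.8,-77,116,0,0,7.8,-0.3],[-0.8,-77,116,0,0,7.8,0],[-0.8,-77,116,0,0,7.8,1],[-0.8,-77,116,0,0,7.8,1],[-0.8,-77,116,0,0,7.8,1]], "grip_force": 15}}

```text
t: 10.05
eef_pos: [0.5524, -0.248, 0.1858]
ee_rot: [-3.14, 0.0, -2.028]
force: [-1.5, 1.7, 6.9]
width: 0.0539
```

>>> {"name": "drive_tool", "arguments": {"moves": [[0,0,-20,0,0,0,1],[0,0,-60,0,0,0,1],[0,0,-110,0,0,0,1],[-20,9,-155,0,0,-4,1],[-60,27,-175,0,0,-8,1],[-105,47,-175,0,0,-14,1],[-150,67,-175,0,0,-20,1],[-195,87,-175,0,0,-26,1],[-240,107,-175,0,0,-32,1],[-285,127,-175,0,0,-38,1],[-330,147,-175,0,0,-41.8,1],[-350,156,-175,0,0,-41.8,1]]}}

```text
t: 11.55
eef_pos: [0.5664, 0.1371, 0.3596]
ee_rot: [-3.142, 0.0, -1.296]
force: [1.0, -0.7, -0.3]
width: 0.0539
```

>>> {"name": "drive_tool", "arguments": {"moves": [[-18,-6,0,0,0,0,1],[-22,-8,0,0,0,0,1],[-22,-8,0,0,0,0,1]]}}

```text
t: 11.92
eef_pos: [0.5684, 0.1578, 0.3595]
ee_rot: [3.141, -0.0, -1.299]
force: [-0.7, 0.7, -0.9]
width: 0.0538
```

Run:
```python
from h import *
s=get_state();print(s['eef_pos'],s['ee_rot'],s['width'],s['force'])
fs={n:grab_frame(n) for n in('wrist','side','scene')};import pickle;pickle.dump(fs,open('f3.pkl','wb'))
def c(f,b,w,h): return cv2.resize(f['img'][b[1]:b[3],b[0]:b[2]],(w,h),interpolation=3)
im=np.vstack([np.hstack([c(fs['side'],(255,190,355,290),360,360),c(fs['scene'],(310,130,410,230),360,360)]),c(fs['wrist'],(140,220,500,340),720,240)])
cv2.imwrite('pics/g.png',im[:,:,::-1])
```

```text
[0.56842593 0.15780922 0.35953832] [ 3.14120992e+00 -1.27791956e-04 -1.29927995e+00] 0.0537668838507039 [-0.71040333  0.7120125  -0.90501964]
```

View pics/g.png

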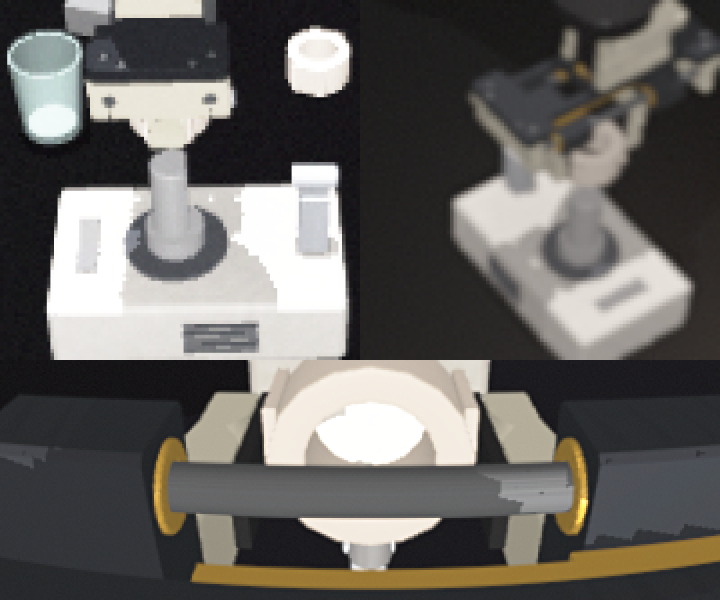

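>>> {"name": "drive_tool", "arguments": {"moves": [[-1.3,-0.6,15,0,0,0,1],[-1.3,-0.6,30,0,0,0,1],[-1.3,-0.6,36,0,0,0,1],[-1.3,-0.6,39,0,0,0,1],[-1.3,-0.6,41,0,0,0,1],[-1.3,-0.6,41,0,0,0,1]]}}

```text
t: 12.82
eef_pos: [0.5687, 0.1598, 0.3188]
ee_rot: [-3.141, 0.0, -1.298]
force: [0.8, -0.1, -1.4]
width: 0.0538
```

>>> {"name": "drive_tool", "arguments": {"moves": [[0,0,1,0,0,0,1],[0,0,2,0,0,0,1],[0,0,2,0,0,0,1]]}}

```text
t: 13.2
eef_pos: [0.5686, 0.1597, 0.3167]
ee_rot: [3.142, 0.0, -1.299]
force: [1.0, -0.7, -1.1]
width: 0.0538
```

>>> {"name": "drive_tool", "arguments": {"moves": [[0,0,2,0,0,0,1],[0,0,4,0,0,0,1],[0,0,5.5,0,0,0,1],[0,0,7,0,0,0,1],[0,0,7,0,0,0,1]]}}

```text
t: 13.82
eef_pos: [0.5686, 0.1597, 0.3095]
ee_rot: [3.141, -0.0, -1.299]
force: [-0.4, 0.8, -1.2]
width: 0.0538
```

>>> {"name": "drive_tool", "arguments": {"moves": [[0,0,1.5,0,0,0,1],[0,0,3,0,0,0,1],[0,0,4.5,0,0,0,1],[0,0,4.5,0,0,0,1]]}}

```text
t: 14.32
eef_pos: [0.5685, 0.1597, 0.305]
ee_rot: [3.141, -0.0, -1.299]
force: [-0.3, 0.5, -0.3]
width: 0.0539
```

>>> {"name": "drive_tool", "arguments": {"moves": [[0,0,2.5,0,0,0,1],[0,0,5,0,0,0,1],[0,0,7.5,0,0,0,1],[0,0,10,0,0,0,1],[0,0,12,0,0,0,1],[0,0,14,0,0,0,1],[0,0,14,0,0,0,1],[0,0,14,0,0,0,1]]}}

```text
t: 15.32
eef_pos: [0.5686, 0.1598, 0.2912]
ee_rot: [-3.141, 0.0, -1.298]
force: [0.4, -0.2, 0.1]
width: 0.0539
```

Run:
```python
from h import *
s=get_state();print(s['eef_pos'],s['ee_rot'],s['width'],s['force'])
fs={n:grab_frame(n) for n in('wrist','side','scene')};import pickle;pickle.dump(fs,open('f4.pkl','wb'))
def c(f,b,w,h): return cv2.resize(f['img'][b[1]:b[3],b[0]:b[2]],(w,h),interpolation=3)
im=np.vstack([np.hstack([c(fs['side'],(270,200,350,280),360,360),c(fs['scene'],(320,150,400,230),360,360)]),c(fs['wrist'],(220,240,420,310),720,240)])
cv2.imwrite('pics/i.png',im[:,:,::-1])
f=fs['wrist'];v,u=np.mgrid[225:310,220:420];u=u.ravel();v=v.ravel();Z=world(f,u,v,fish=True)
d=np.hypot(Z[:,0]-.568,Z[:,1]-.159)
for nm,m in(('shaft',d<.011),('ring',(d>.0185)&(d<.0255))):
    m&=(Z[:,2]>.12)&(Z[:,2]<.145)&(f['range_z'][v,u]>0);q=Z[m]
    print(nm,m.sum(),np.percentile(q[:,2],[5,25,50,75,95]) if m.sum() else '',u[m].mean(),v[m].mean())
```

```text
[0.56864412 0.15976223 0.29123942] [-3.14144753e+00  8.96667698e-06 -1.29848418e+00] 0.05387685917131104 [ 0.42251818 -0.21120282  0.06315781]
shaft 694 [0.13355367 0.13407431 0.13444083 0.13478596 0.1353041 ] 327.21181556195967 263.9899135446686
ring 2437 [0.13348352 0.13433189 0.13477971 0.13518177 0.13575826] 328.1222814936397 257.8042675420599
```

View pics/i.png

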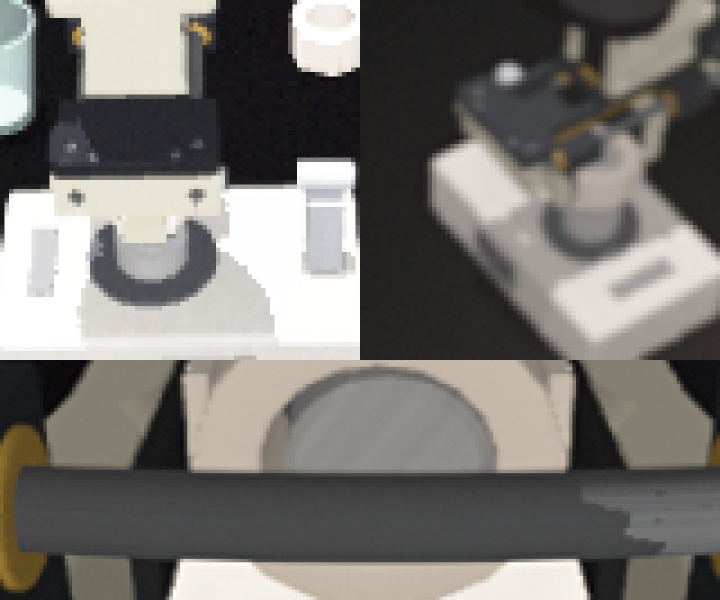

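Nearly flush: the ring's top reads about 0.35 mm above the shaft's end, and the gap is wider on the left. A fine correction follows.

>>> {"name": "drive_tool", "arguments": {"moves": [[0.6,0,0.4,0,0,0,1],[0.6,0,0.4,0,0,0,1],[0.6,0,0.4,0,0,0,1],[0.6,0,0.4,0,0,0,1]]}}

```text
t: 15.98
eef_pos: [0.5688, 0.1591, 0.2908]
ee_rot: [-3.142, -0.0, -1.299]
force: [-0.4, 0.0, -0.3]
width: 0.0536
```

Run:
```python
from h import *
s=get_state();print(s['eef_pos'],s['ee_rot'],s['width'],s['force'],s['moment'])
f=grab_frame('wrist');v,u=np.mgrid[225:310,220:420];u=u.ravel();v=v.ravel();Z=world(f,u,v,fish=True)
d=np.hypot(Z[:,0]-.568,Z[:,1]-.159)
for nm,m in(('shaft',d<.011),('ring',(d>.0185)&(d<.0255))):
    m&=(Z[:,2]>.12)&(Z[:,2]<.145)&(f['range_z'][v,u]>0);print(nm,m.sum(),np.median(Z[m][:,2]))
save('j.png',f,(220,230,420,320),4)
```

```text
[0.56876973 0.15913165 0.29078408] [-3.14154489e+00 -5.63851501e-06 -1.29852529e+00] 0.05358882969560531 [-0.37128179  0.02839768 -0.26704006] [-0.14288956 -0.01527069  0.01658572]
shaft 677 0.13441757672185525
ring 2394 0.13435645172448316
```

View pics/j.png

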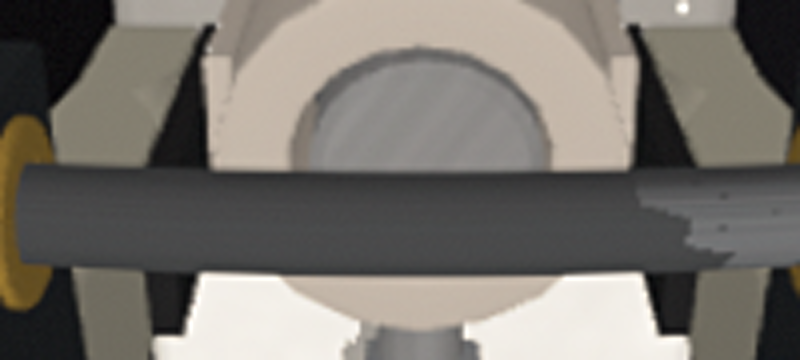

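The collar's top is flush with the shaft's end to within 0.1 mm. It's centred and free of side load, and the screw points toward the guide.

```bash
python3 -c "
from h import *
print(job_done())"
```

```text
the job is handed in; nothing more can be done
None
```

The job is handed in. The collar is on the shaft with its screw over the flat, held flush and level in the gripper at about 15 N.

- **Shaft:** I pinched it across the flat (opening 24 mm) and turned it about 136° until the flat faced the key guide. The gripper's angle then read 195.6°, against about 195.6° for the guide direction. The camera's outline of the flat gave about 197.5°, roughly 2° off, which I put down to pixel size.
- **Collar:** I picked up the plain white ring with the steel screw and slid it down with no noticeable resistance. In the last check its top and the shaft's end agreed to within 0.1 mm, and the force at the wrist was under 0.5 N.
- **Time and surroundings:** It took about 16 s of robot time. I touched only the shaft and the collar, though I did not re-check the other objects' positions at the end.

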